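# Nest the strainers in the sampling pump and draw its plunger to the mark

### The job

Get the sampling pump ready for its suction stroke: stand the wider strainer cup in the pump's open hopper, then the narrower strainer cup inside the wider one, setting each down gently, upright and let go. Then pull the plunger straight up by its T-handle, without forcing it sideways in its snug barrel, until the dark ring on its shaft is level with the barrel's top (45 mm of travel, not right out), and finish while holding it there. Leave the timer, the small brown bottle and the lens cap alone.

Things in the scene. Friction and masses are not known exactly. Their poses are not given: they have to be found in the camera images.
- pump: sampling pump, fixed on a grey plate. Foot plate 134 x 62 x 10 mm; origin under it, midway between hopper and barrel, 3 mm above the worktop; x from barrel to hopper, z up. Hopper at x = +35 mm: open steel funnel, outside 70 mm wide at its rim (z = 50 mm), inside 62 mm at the rim, 50 mm at the floor. Barrel at x = -35 mm: upright aluminium tube, 42 mm wide at its top (z = 92 mm)
- hopper_floor (a point): centre of the hopper's inner floor, 12 mm above the pump's origin; axes as the pump's
- barrel_mouth (a point): centre of the bore's mouth on top of the barrel, 92 mm above the pump's origin; the bore is 17 mm wide and 80 mm deep; axes as the pump's
- plunger: loose 15 mm steel rod standing on the bottom of the bore (1 mm play all round, kept down only by its weight, 0.13 to 0.25 kg; it slides up and turns freely). Origin at the centre of its lower end, 80 mm below the barrel's mouth at the start; z up along the rod. A black T-handle bar 50 mm (along x) x 14 mm (y) x 14 mm crosses its top
- plunger_grip (a point): centre of the T-handle bar, 115 mm above the plunger's origin, so 35 mm above the barrel's mouth at the start; x along the bar (50 mm), y across it (14 mm, the way to pinch it)
- plunger_ring (a point): the dark ring round the plunger's shaft, 35 mm above the plunger's origin: hidden 45 mm down the bore at the start, to be level with the barrel's mouth at the end
- wide_strainer: the wider strainer cup: steel, small holes low in its wall, open at the top, loose, standing on the 3 mm grey plate. 70 mm high, outside 40 mm wide at the bottom, 48 mm at the rim, wall and floor 3 mm. Origin at the centre of its underside, z up. About 0.07 kg. In the hopper it reaches 32 mm above the hopper's rim
- narrow_strainer: the narrower, taller strainer cup, same make, loose, on the grey plate. 100 mm high, outside 26 mm wide at the bottom, 34 mm at the rim, wall and floor 3 mm. Origin at the centre of its underside, z up. About 0.06 kg. In the wider cup it reaches 33 mm above that cup's rim. Which cup stands at which of the two places changes
- timer: small pale timer with buttons, 46 x 52 x 19 mm, lying on the worktop; to be left alone; origin under its centre. A wall with a box-shaped cable trunking (200 mm up) stands close behind it, some 0.12 m beyond the strainer cups on the robot's left: keep the wrist from it, and draw in towards the base before swinging across
- primer_bottle: small brown bottle with black cap, 37 mm wide, 64 mm high; to be left alone; origin under its centre
- lens_cap: flat round black lens cap lying on the worktop, 48 mm wide, 12 mm high; to be left alone; origin under its centre

How it is judged:
By the outcome, as a careful person would: the job done as asked, in the order asked, and still so for the second after the job is handed in, while the arm keeps its last pose, push and grip.
It also fails if it takes over 61 s, if anything falls off the work surface, if the arm or the gripper's body presses on something with over 40 N, if the wrist force passes 120 N, or if a joint passes its speed limit or range.

### The arm

A 7-joint arm with a two-finger parallel gripper is mounted at the origin on a cart in front of the work surface, level with it; the furniture and walls round the work are solid. World frame = base frame: x ahead of the robot, y to its left, z up, the work surface at z = 0. Lengths are in m, angles in degrees, forces in N, time in s.
With the tool pointing down it reaches from about 0.35 to 0.775 m from the base axis. Payload 3.1 kg.
Tool frame: the origin (TCP) lies on the centre line of the jaws, within the pads' length; the fingertips stand 17 mm ahead of it and the grasp point (between the pads) lies 2 mm behind it (robot.tip_reach is the distance from the TCP to the fingertips, in m); z points along the fingers, y is the line along which they close (so a half turn about z gives the same grasp; the last joint's range is limited). The gripper opens to 85 mm and grips with 20 to 120 N. Pads are 22 mm wide; open, the fingers measure 114 mm over their backs; the gripper's body (76 mm by 85 mm) begins 54 mm behind the grasp point. The pads swing forward as they close: fully open they stand 13 mm farther back than shut.
Start: joints at [69.288, 17.813, 0.802, 86.603, -0.252, 75.585, -1.558], TCP at [0.173, -0.522, 0.248] pointing down, gripper open.
Joint ranges: [-154.91, 154.91], [-16.99, 109.72], [-72.82, 74.43], [7.12, 147.25], [-82.49, 262.49], [11.32, 116.49], [-174.64, 174.64]. Speed limits (degrees/s): [159.86, 159.86, 180, 180, 180, 180, 180].

### API

Orientations are given as [roll, pitch, yaw] about the fixed x, y, z axes, in that order (R = Rz(yaw) Ry(pitch) Rx(roll)).
In Python, from station import robot, fingers, vision, workorder, recognise gives the robot as it stands. Calls block until the motion is done:
- robot.move_to(position, orientation): joint-space move of the TCP to a pose.
- robot.line_to(position, orientation=None, velocity=0.15, f_stop=None): straight line of the TCP; orientation=None keeps the orientation; velocity is the mean speed in m/s. With f_stop (N) it stops when the force on the tool has changed by that much, and returns True; else False.
- robot.move_j(angles): joint-space move.
- fingers.gripper_to(opening, force=None): opening from 0.0 (shut) to 1.0 (fully open); force is the grip in N (None keeps the last); returns when the fingers have stopped.
- robot.pause(seconds).
- robot.inverse_kinematics(position, orientation): joint angles nearest the present ones, or None.
- vision.grab_frame(name): name is "scene" or "top" or "wrist"; returns the picture (480x640x3 uint8, red, green, blue); there is no depth.
- vision.calibration(name): a dict with "mtx" (3x3 intrinsics, pixels), "k1" (the pictures are not rectified: a ray, as slopes to the right and down, at radius r is drawn at 1 + k1 r^2 times it, then the intrinsics apply), "extrinsics" (4x4, takes a point from world to camera coordinates); the wrist camera has in their place "T_tool_cam" (4x4, takes a point from camera to tool coordinates, whose origin is the TCP and whose axes are the flange's). Camera axes: x right, y up, looking along -z (the intrinsics and any distortion apply to the point x, -y, -z); pixel columns grow to the right and rows downward; lengths in m; the calibration is good to about 2 mm. A picture is of the moment at which its call begins: read the wrist's pose just before it. calibration takes no time and is no camera call.
A pose or a line that the arm cannot do raises robot.PlanningError and nothing moves.
- workorder.close_job(): hands the job in; it is judged then, once.
Trained networks look in the newest picture that a camera, given by its name, has taken for a name from the list of things; names that differ only in an ending like _2 or _b are one class to them, and where a whole thing is asked for, a point or a joint stands for the part that bears it (a point fixed in the world has none). Each returns a list of dicts, best first, with "p" (0 to 1); they miss things now and then, are a little off and sometimes report something else, mostly with a low value. They report only what shows in the picture. A call takes as long as a camera call.
- recognise(label, camera): "rect" ([centre column, centre row, width, height] in pixels, round what is visible of it).
Readings, each from a call of its own:
- robot.current_time_s(): time.
- robot.current_joint_positions(): joint angles.
- robot.current_dq(): joint speeds.
- robot.current_joint_torque(): joint torques, N m.
- robot.current_tool_pos(): TCP position.
- robot.current_eef_rot(): TCP orientation.
- robot.current_contact_force(): force on the tool from outside, world axes, zero at the start.
- robot.current_torque(): the same for the moment, N m.
- robot.current_finger_gap(): opening from 0.0 (shut) to 1.0 (fully open).
- robot.current_gripper_force(): force on a finger pad.
Only numpy, scipy, OpenCV 4.12 (cv2) and the standard library are available. Lean on these libraries where they do the work, as an engineer would, in place of code of your own. Each camera call takes 0.05 s, during which the arm holds its last target. There are 200 camera calls.

## Working session

There is one attempt and no reset: what is moved stays moved. The work goes in short steps, each a Python script; the robot and the scene stay as the last script left them, time stands still between calls to the robot, and variables do not carry over. Pictures are saved under pics/ and viewed, at most 12 in all, crops included, and the job is handed in when it is done.

```bash
ls; mkdir -p pics
python3 - <<'E'
from station import robot, fingers, vision, workorder, recognise
import cv2,numpy as np
for c in("scene","top"):
    im=vision.grab_frame(c); cv2.imwrite(f"pics/{c}0.png",im[:,:,::-1])
    cal=vision.calibration(c); print(c,np.round(cal["mtx"],1).tolist(),cal["k1"],np.round(cal["extrinsics"],4).tolist())
    for n in("pump","plunger","plunger_grip","wide_strainer","narrow_strainer","timer","primer_bottle","lens_cap","barrel_mouth","hopper_floor"):
        try: print(n,[(round(d["p"],2),np.round(d["rect"]).tolist()) for d in recognise(n,c)[:2]])
        except Exception as e: print(n,e)
print(vision.calibration("wrist")); print(robot.current_time_s(),robot.current_eef_rot(),robot.tip_reach)
E
```

```text
pics
scene [[481.7, 0.0, 323.8], [0.0, 481.7, 238.8], [0.0, 0.0, 1.0]] -0.007017703196114817 [[-0.6393, -0.769, -0.0066, 0.2593], [0.5689, -0.4787, 0.6687, -0.4117], [-0.5174, 0.4237, 0.7435, -0.6002], [0.0, 0.0, 0.0, 1.0]]
pump [(0.82, [345.0, 304.0, 81.0, 72.0])]
plunger [(0.83, [328.0, 279.0, 28.0, 32.0])]
plunger_grip [(0.82, [323.0, 280.0, 24.0, 26.0])]
wide_strainer [(0.79, [274.0, 278.0, 32.0, 40.0])]
narrow_strainer [(0.87, [269.0, 310.0, 24.0, 47.0])]
timer [(0.84, [230.0, 255.0, 29.0, 26.0])]
primer_bottle [(0.82, [439.0, 294.0, 23.0, 33.0]), (0.39, [245.0, 232.0, 22.0, 19.0])]
lens_cap [(0.56, [246.0, 234.0, 25.0, 20.0])]
barrel_mouth [(0.93, [345.0, 302.0, 78.0, 67.0])]
hopper_floor [(0.9, [345.0, 305.0, 84.0, 71.0]), (0.42, [326.0, 278.0, 23.0, 30.0])]
top [[482.9, 0.0, 320.3], [0.0, 482.9, 235.0], [0.0, 0.0, 1.0]] -0.12012247433160002 [[-0.0209, -0.9995, -0.0231, -0.0515], [0.9807, -0.0249, 0.1937, -0.5238], [-0.1942, -0.0186, 0.9808, -0.8427], [0.0, 0.0, 0.0, 1.0]]
pump [(0.64, [332.0, 284.0, 71.0, 41.0])]
plunger [(0.8, [304.0, 275.0, 28.0, 10.0])]
plunger_grip [(0.67
[... 247 characters left out ...]
el_mouth [(0.88, [331.0, 282.0, 72.0, 40.0])]
hopper_floor [(0.96, [328.0, 282.0, 71.0, 33.0])]
{'mtx': array([[388.17824255,   0.        , 321.69492601],
       [  0.        , 388.17824255, 246.25742016],
       [  0.        ,   0.        ,   1.        ]]), 'k1': -0.028140055882316276, 'T_tool_cam': array([[ 4.23010570e-04,  9.63084067e-01,  2.69200485e-01,
         6.82677013e-02],
       [ 9.99998277e-01,  7.91510879e-05, -1.85452486e-03,
         9.79775274e-05],
       [-1.80737086e-03,  2.69200806e-01, -9.63082374e-01,
        -1.25586448e-01],
       [ 0.00000000e+00,  0.00000000e+00,  0.00000000e+00,
         1.00000000e+00]])}
1.1 [1.79998284e+02 8.52502237e-04 1.83272933e+01] 0.017
```

View pics/scene0.png

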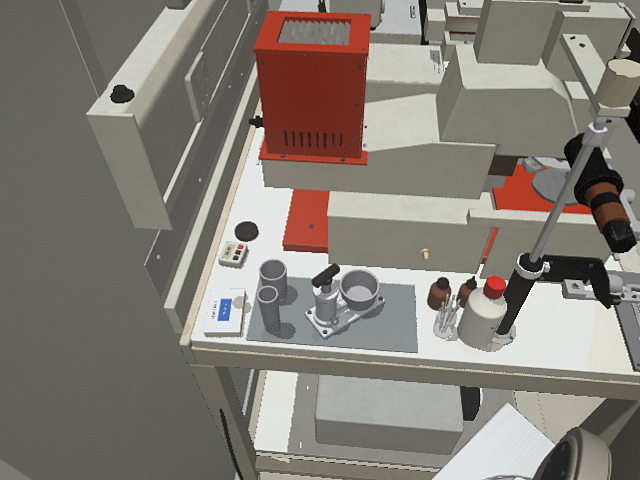

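View pics/top0.png

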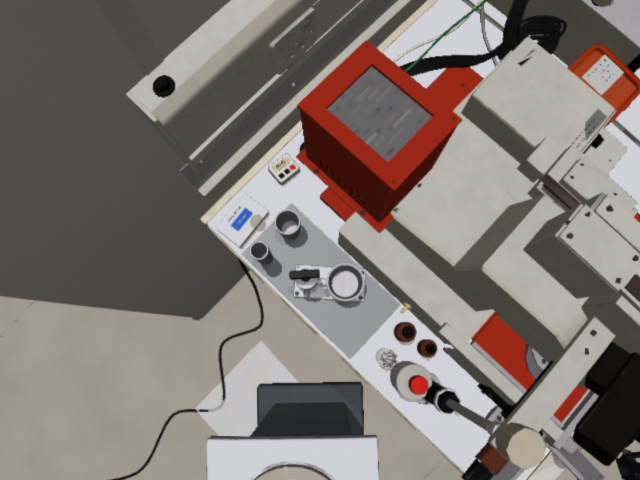

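The scene view shows the wide cup at (273,280), the narrow cup at (269,310), the pump's T-handle at (326,276) and the hopper at (359,290). The top view shows the wide cup's rim at (288,222), the narrow one's at (260,250), the handle at (304,274) and the hopper's rim at (346,282). This agrees with the networks.

```bash
cat > h.py <<'E'
from station import robot, fingers, vision, workorder, recognise
import cv2,numpy as np
from scipy.spatial.transform import Rotation as Ro
def cam(c):
    k=vision.calibration(c)
    if c=="wrist":
        T=np.eye(4);T[:3,:3]=Ro.from_euler("xyz",robot.current_eef_rot(),degrees=True).as_matrix();T[:3,3]=robot.current_tool_pos()
        return k["mtx"],k["k1"],np.linalg.inv(T@k["T_tool_cam"])
    return k["mtx"],k["k1"],np.array(k["extrinsics"])
def proj(C,P):
    M,k,E=C; p=np.atleast_2d(P)@E[:3,:3].T+E[:3,3]
    s=np.c_[p[:,0],-p[:,1]]/-p[:,2:]; s=s*(1+k*(s**2).sum(1,keepdims=True))
    return s*[M[0,0],M[1,1]]+M[:2,2]
def pix2z(C,uv,z):
    M,k,E=C; d=(np.atleast_2d(uv).astype(float)-M[:2,2])/[M[0,0],M[1,1]]; s=d.copy()
    for _ in range(8): s=d/(1+k*(s**2).sum(1,keepdims=True))
    r=np.c_[s[:,0],-s[:,1],-np.ones(len(s))]@E[:3,:3]; o=-E[:3,:3].T@E[:3,3]
    return o+r*((z-o[2])/r[:,2])[:,None]
def grab(c,name=None):
    C=cam(c); im=vision.grab_frame(c)
    if name: cv2.imwrite(f"pics/{name}.png",im[:,:,::-1])
    return C,im
def circ(xy,r,z,n=48):
    a=np.linspace(0,2*np.pi,n,endpoint=False); return np.c_[xy[0]+r*np.cos(a),xy[1]+r*np.sin(a),np.full(n,z)]
def boxof(C,xy,parts):  # rect of stacked circles [(r,z)..]
    q=np.vstack([proj(C,circ(xy,r,z)) for r,z in parts]); a,b=q.min(0),q.max(0); return np.r_[(a+b)/2,b-a]
WIDE=[(.020,.003),(.024,.073)];NARROW=[(.013,.003),(.017,.103)]
def fitbox(C,rect,parts,x0=(.45,.1)):
    from scipy.optimize import least_squares
    s=least_squares(lambda x:boxof(C,x,parts)[:2]-rect[:2],x0); return s.x,boxof(C,s.x,parts)
E
python3 - <<'E'
from h import *
T=cam("top");S=cam("scene")
print("wide",fitbox(T,[288,225],WIDE),fitbox(S,[274,278],WIDE,(.5,.1)))
print("narrow",fitbox(T,[260,253],NARROW),fitbox(S,[269,310],NARROW,(.5,.1)))
print("hop rim",pix2z(T,[346,282],.053),pix2z(S,[359,288],.053))
print("bar",pix2z(T,[[290,276],[319,272],[304,274]],.137),pix2z(S,[[315,285],[337,269],[326,276]],.137))
print("timer",pix2z(T,[284,167],.01)," trunk/book",pix2z(T,[240,220],0.0))
E
```

```text
wide (array([ 0.54265002, -0.0056259 ]), array([288.        , 225.        ,  26.54005854,  30.69571389])) (array([ 0.5472022 , -0.00631852]), array([274.        , 278.        ,  28.02493487,  43.53553158]))
narrow (array([0.48772569, 0.04485797]), array([260.        , 253.        ,  24.11741328,  24.64702722])) (array([0.48754481, 0.04510204]), array([269.        , 310.        ,  23.764533  ,  49.11772719]))
hop rim [[ 0.43404353 -0.1083159   0.053     ]] [[ 0.42984641 -0.09900741  0.053     ]]
bar [[ 0.43786755 -0.0139446   0.137     ]
 [ 0.44338357 -0.06177152  0.137     ]
 [ 0.44065202 -0.03704311  0.137     ]] [[ 0.43391433 -0.00744634  0.137     ]
 [ 0.43583673 -0.05288234  0.137     ]
 [ 0.43633636 -0.03108535  0.137     ]]
timer [[0.6709436  0.00695343 0.01      ]]  trunk/book [[0.56679223 0.09603437 0.        ]]
```

Run:
```python
from h import *
from scipy.optimize import least_squares
T=cam("top");S=cam("scene")
tri=lambda a,b:least_squares(lambda X:np.r_[(proj(T,X)[0]-a),(proj(S,X)[0]-b)],[.3,-.3,.1]).x.round(3)
print("knob",tri([520,447],[622,75])); print("redcap",tri([418,384],[496,285])); print("standcollar",tri([440,398],[530,265]))
print("tower top near corner",tri([388,189],[353,50]),"tower left",tri([302,107],[255,45]),"tower bottom",tri([392,222],[362,160]))
print("trunk",tri([130,95],[95,112]), "trunk cornerlow",tri([200,190],[165,225]))
print("cream front corner",tri([342,226],[328,195]))
for P in([0,0,0],[.173,-.522,.248],[0,0,.4]): print(P,proj(T,P),proj(S,P))
for y in (90,-90):
  for P in ([.46,.02,.28],[.545,-.006,.065],[.432,-.104,.077],[.438,-.034,.13],[.488,.045,.09]):
    q=robot.inverse_kinematics(P,[180,0,y]); print(y,P,None if q is None else np.round(q))
```

```text
knob [ 0.238 -0.248  0.477]
redcap [ 0.259 -0.216  0.136]
standcollar [ 0.239 -0.242  0.183]
tower top near corner [ 0.499 -0.139  0.437] tower left [ 0.593 -0.052  0.437] tower bottom [ 0.504 -0.168  0.248]
trunk [0.629 0.155 0.411] trunk cornerlow [0.571 0.126 0.242]
cream front corner [ 0.505 -0.097  0.216]
[0, 0, 0] [[292.18914363 521.08910376]] [[530.97827879 567.7166595 ]]
[0.173, -0.522, 0.248] [[644.48559777 441.08723066]] [[686.00405286 171.12539279]]
[0, 0, 0.4] [[263.00816244 656.05794483]] [[729.5116963  466.72830734]]
90 [0.46, 0.02, 0.28] [ 35.  10. -45.  95.   7.  78. -12.]
90 [0.545, -0.006, 0.065] [ 26.  33. -38. 100.  24.  56. -21.]
90 [0.432, -0.104, 0.077] [ 38.  19. -31. 115.  13.  50.  -1.]
90 [0.438, -0.034, 0.13] [ 35.  15. -38. 112.  11.  57.  -8.]
90 [0.488, 0.045, 0.09] [ 27.  26. -44. 107.  22.  56. -27.]
-90 [0.46, 0.02, 0.28] [ 47.  14. -62.  95.  12.  79. 164.]
-90 [0.545, -0.006, 0.065] [ -44.   43.   64.  103.  -43.   64. -145.]
-90 [0.432, -0.104, 0.077] [  21.   17.  -12.  115.    4.   48. -173.]
-90 [0.438, -0.034, 0.13] [ -51.   20.   65.  115.  -21.   59. -156.]
-90 [0.488, 0.045, 0.09] [ 38.  34. -62. 107.  34.  61. 143.]
```

Run:
```python
from h import *
S=cam("scene"); print("corner base",proj(S,[.505,-.097,0]),proj(S,[.505,-.097,.216]))
V=([.45,.01,.28],[180,0,135])
for P,o in (([.173,-.522,.55],[180,0,18]),([.42,0,.55],[180,0,135]),V,([.545,-.006,.065],V[1]),([.432,-.104,.077],V[1]),([.488,.045,.09],V[1])):
    q=robot.inverse_kinematics(P,o);print(P,None if q is None else np.round(q))
robot.line_to([.173,-.522,.55],velocity=.3)
robot.move_to([.42,0,.55],V[1]); print(robot.current_joint_positions(),robot.current_contact_force())
robot.move_to(*V)
C,im=grab("wrist","w1")
for n in("wide_strainer","narrow_strainer","plunger_grip","plunger","pump"):
    print(n,[(round(d["p"],2),np.round(d["rect"],1).tolist()) for d in recognise(n,"wrist")[:2]])
print(robot.current_time_s(),robot.current_joint_positions(),robot.current_contact_force())
```

```text
corner base [[329.70039165 280.38785724]] [[330.05745095 195.61363638]]
[0.173, -0.522, 0.55] None
[0.42, 0, 0.55] [ 39.   9. -51.  59.   8. 116.  36.]
[0.45, 0.01, 0.28] [ 38.   9. -46.  96.   6.  78.  35.]
[0.545, -0.006, 0.065] [ 28.  34. -41. 100.  26.  56.  22.]
[0.432, -0.104, 0.077] [ 40.  20. -35. 115.  15.  50.  43.]
[0.488, 0.045, 0.09] [ 28.  27. -46. 107.  23.  56.  17.]Traceback (most recent call last):
  File "<stdin>", line 6, in <module>
station.PlanningError: the arm cannot follow that straight line within its joint ranges
```

Run:
```python
from h import *
robot.move_j([69.3,10,0.8,47,0,115,-1.5]); p=robot.current_tool_pos();print(p,robot.current_eef_rot())
if p[2]>.53:
    robot.move_j([2,10,0,47,0,115,40]);print(robot.current_tool_pos(),robot.current_eef_rot(),robot.current_contact_force(),robot.current_time_s())
for P,o in (([.45,.01,.28],135),([.545,-.006,.065],135),([.432,-.104,.077],135),([.488,.045,.09],135),([.438,-.034,.13],90),([.438,-.034,.18],90)):
    q=robot.inverse_kinematics(P,[180,0,o]);print(P,None if q is None else np.round(q))
```

```text
[ 0.14888928 -0.45847954  0.59703962] [ 1.72194485e+02 -6.53099997e-02  1.84315257e+01]
[ 0.48012939 -0.03506988  0.59881091] [173.87548341   5.158325   127.5679606 ] [-0.66375811 -0.19254678  0.18822854] 4.3833
[0.45, 0.01, 0.28] [-0.  5. -4. 98.  0. 77. 41.]
[0.545, -0.006, 0.065] [  1.  27.  -2. 101.   1.  52.  43.]
[0.432, -0.104, 0.077] [  8.  16.   4. 116.  -1.  48.  58.]
[0.488, 0.045, 0.09] [ -3.  20.  -6. 108.   2.  52.  36.]
[0.438, -0.034, 0.13] [  3.  11.  -1. 113.   0.  56.   2.]
[0.438, -0.034, 0.18] [  3.   8.  -1. 109.   0.  63.   2.]
```

Clear posture, elbow in plane. Now the near view.

Run:
```python
from h import *
robot.move_to([.45,.01,.29],[180,0,135])
C,im=grab("wrist","w1")
for n in("wide_strainer","narrow_strainer","plunger_grip","plunger","pump"):
    print(n,[(round(d["p"],2),np.round(d["rect"],1).tolist()) for d in recognise(n,"wrist")[:2]])
print("pred wide",boxof(C,(.545,-.006),WIDE),"narrow",boxof(C,(.4877,.045),NARROW),"hop",proj(C,[.432,-.104,.053]),"bar",proj(C,[.4385,-.034,.137]))
print(robot.current_time_s(),robot.current_contact_force())
```

```text
wide_strainer [(0.57, [378.7, 285.2, 45.6, 63.1]), (0.21, [378.9, 220.3, 46.5, 50.4])]
narrow_strainer [(0.89, [378.8, 220.5, 46.3, 52.2])]
plunger_grip [(0.96, [270.8, 263.1, 57.7, 56.1])]
plunger [(0.84, [269.0, 262.9, 54.0, 57.7])]
pump [(0.59, [258.1, 252.3, 126.9, 123.1])]
pred wide [378.48717028 285.30511792  51.69075946  64.16060379] narrow [379.92562352 216.72972826  46.84414445  51.92809633] hop [[227.3099053 276.9403036]] bar [[268.85579441 259.88090641]]
5.875 [ 0.11122654 -0.16633488  0.86083894]
```

View pics/w1.png

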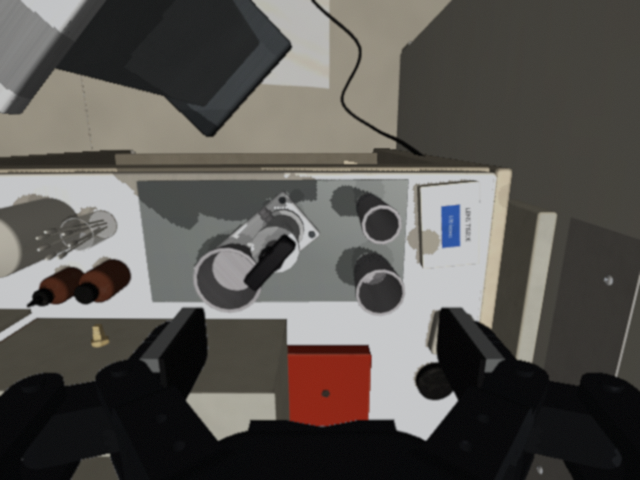

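Run:
```python
from h import *
C=cam("wrist")
n=np.array([np.sin(np.radians(45)),-np.cos(np.radians(45))]) # away from base, right
h=np.array([.432,-.104])
for uv,zs in (([240,318],(0,.05,.08,.1)),([240,390],(.15,.2,.216,.24))):
    for z in zs: P=pix2z(C,uv,z)[0]; print(uv,z,P.round(3),"dist from hopper",((P[:2]-h)@n).round(3))
print("wide",fitbox(C,[378.7,285.2],WIDE),pix2z(C,[379.5,291],.073)); print("narrow",fitbox(C,[378.8,220.5],NARROW),pix2z(C,[380.5,223],.103))
print("hop",pix2z(C,[227.5,277.5],.053)); print("bar",pix2z(C,[[270.8,263.1],[251,281],[289,243]],.137))
```

```text
[240, 318] 0 [ 0.48  -0.155  0.   ] dist from hopper 0.07
[240, 318] 0.05 [ 0.47 -0.13  0.05] dist from hopper 0.045
[240, 318] 0.08 [ 0.465 -0.114  0.08 ] dist from hopper 0.03
[240, 318] 0.1 [ 0.461 -0.104  0.1  ] dist from hopper 0.021
[240, 390] 0.15 [ 0.494 -0.126  0.15 ] dist from hopper 0.059
[240, 390] 0.2 [ 0.477 -0.091  0.2  ] dist from hopper 0.023
[240, 390] 0.216 [ 0.471 -0.08   0.216] dist from hopper 0.011
[240, 390] 0.24 [ 0.463 -0.064  0.24 ] dist from hopper -0.007
wide (array([ 0.54369779, -0.00514508]), array([378.7       , 285.2       ,  51.77352388,  64.2308987 ])) [[ 0.54116715 -0.00277754  0.073     ]]
narrow (array([0.48837366, 0.0422659 ]), array([378.8       , 220.5       ,  46.41154335,  52.67558942])) [[0.48524055 0.04401362 0.103     ]]
hop [[ 0.4315348  -0.10364649  0.053     ]]
bar [[ 0.44034619 -0.03423996  0.137     ]
 [ 0.43944637 -0.05559871  0.137     ]
 [ 0.43919404 -0.01308037  0.137     ]]
```

The wrist view shows the wide rim at (379,291), the narrow rim at (380,222), the hopper rim at (227,277) and the bar at (270,263). All are consistent with the earlier fits to within 3 mm. The machine face stands 70 mm from the hopper's centre. Next I pick the wide cup.

Run:
```python
from h import *
o=[180,0,135]
robot.move_to([.5435,-.005,.15],o)
print(robot.line_to([.5435,-.005,.060],velocity=.12,f_stop=6), robot.current_tool_pos())
fingers.gripper_to(0,30); print("gap",robot.current_finger_gap(),robot.current_gripper_force())
robot.line_to([.5435,-.005,.17],velocity=.15)
robot.line_to([.43,-.03,.20],velocity=.3)
C,im=grab("wrist","w2")
print("gap",robot.current_finger_gap(),robot.current_contact_force(),robot.current_time_s())
for n in("wide_strainer","narrow_strainer","plunger_grip","pump"):
    print(n,[(round(d["p"],2),np.round(d["rect"],1).tolist()) for d in recognise(n,"wrist")[:2]])
print("pred hop rim",boxof(C,(.432,-.104),[(.035,.053)]))
```

```text
False [ 0.5444182  -0.00494469  0.06111101]
gap 0.5455753285140873 30.428979062126018
gap 0.5493178311480067 [0.21169295 0.32231811 0.7272737 ] 9.425
wide_strainer [(0.66, [321.6, 341.0, 136.6, 148.3])]
narrow_strainer [(0.96, [462.1, 229.2, 88.7, 67.4])]
plunger_grip [(0.81, [338.4, 261.4, 46.6, 23.5])]
pump [(0.87, [291.1, 256.7, 163.5, 131.0])]
pred hop rim [255.64040516 302.09322373  91.91346953  84.89305969]
```

View pics/w2.png

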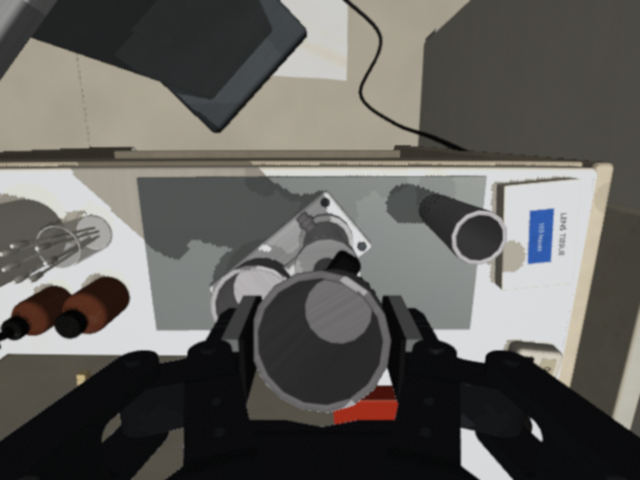

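The cup hangs upright between the pads, rim centre at (321,341). The hopper shows behind it at left. I'll measure the offset in the hand, then place it.

Run:
```python
from h import *
C=cam("wrist"); p=np.array(robot.current_tool_pos())
r=pix2z(C,[321.5,341.5],p[2]+.012)[0]; off=r-p; print("rim off",off.round(4),"radius px",boxof(C,r[:2],[(.024,r[2])]))
t=np.array([.432,-.104])-off[:2]*(np.hypot(*off[:2])<.006)
robot.line_to([p[0],p[1],.225],velocity=.2)
robot.line_to([*t,.225],velocity=.2)
robot.line_to([*t,.10],velocity=.15)
print("contact",robot.line_to([*t,.070],velocity=.03,f_stop=2),robot.current_tool_pos(),robot.current_contact_force(),robot.current_time_s())
```

```text
rim off [-0.0027  0.0026  0.012 ] radius px [321.51989717 337.91735053 146.58079675 131.39389344]
contact True [ 0.43095998 -0.10397977  0.10202636] [-3.51439781 -0.05343701 10.36496248] 11.625
```

Run:
```python
from h import *
print(robot.current_tool_pos(),robot.current_eef_rot(),robot.current_contact_force(),robot.current_finger_gap(),robot.current_gripper_force())
a=grab("wrist")[1];b=grab("scene")[1]
b=cv2.resize(b[200:380,200:500],(600,360)); a=cv2.resize(a,(480,360))
cv2.imwrite("pics/c3.png",np.hstack([a[:,80:280+0] if 0 else a[60:,100:300].repeat(1,0)[:300],b[:300]])[:,:,::-1])
```

```text
[ 0.43095998 -0.10397977  0.10202636] [-179.77950843   -0.45860348  135.21473428] [-3.51439781 -0.05343701 10.36496248] 0.5391685550434652 46.26122213085182
```

View pics/c3.png

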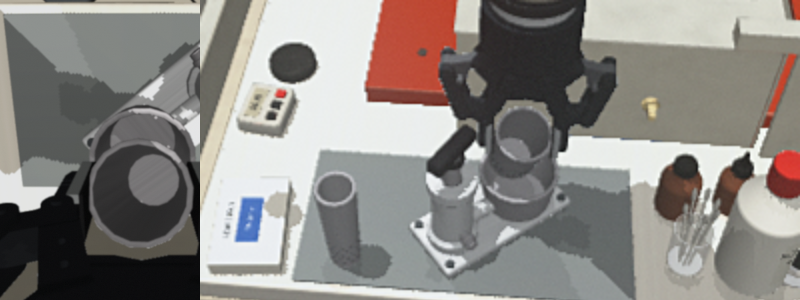

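Run:
```python
from h import *
C=cam("wrist"); R=Ro.from_euler("xyz",robot.current_eef_rot(),degrees=True).as_matrix();p=np.array(robot.current_tool_pos())
for nm,d in (("rim",-.012),("floor",.055),("bottom",.058)): print(nm,proj(C,p+R@[0,0,d]))
for r,z in ((.035,.053),(.031,.053),(.025,.015)):print("hopper box",r,boxof(C,(.432,-.104),[(r,z)]))
im=cv2.imread("pics/c3.png")
a=vision.grab_frame("wrist")[150:450,180:480,::-1]; cv2.imwrite("pics/c4.png",cv2.resize(a,(600,600)))
```

```text
rim [[321.81122386 351.64567783]]
floor [[321.87331111 279.79566556]]
bottom [[321.87512952 277.68427633]]
hopper box 0.035 [324.02429483 282.81208858 145.11158914 136.34098345]
hopper box 0.031 [324.01592698 283.55698886 128.5547376  120.71502107]
hopper box 0.025 [323.92997787 261.13115804  86.73933758  82.8011689 ]
```

View pics/c4.png

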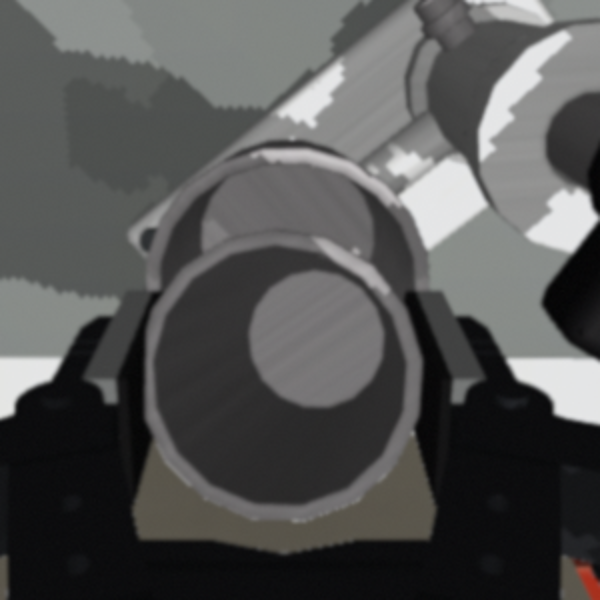

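The crop shows the rim centre at full-frame (321,338) and the inner floor at (338,320), where about (322,280) is expected. So the cup has tilted some 17° in the hand; it probably brushed the T-handle on the way. I'll stand it upright on a free part of the plate and regrasp it.

```bash
cat > tilt.py <<'E'
from h import *
from scipy.optimize import least_squares
def cup_in_tool(rim_uv,floor_uv,L=.067):
    "rim centre and unit axis (rim->floor), tool frame; C from a tool pose of identity"
    k=vision.calibration("wrist"); C=(k["mtx"],k["k1"],np.linalg.inv(k["T_tool_cam"]))
    # rim touches pads: y of the rim is free, depth from apparent size is poor -> depth given
    def f(x):
        r=np.array([x[0],x[1],x[2]]); a=np.array([x[3],x[4],1]); a/=np.linalg.norm(a)
        return np.r_[proj(C,r)[0]-rim_uv,proj(C,r+a*L)[0]-floor_uv,(x[2]+.010)*1e4]
    x=least_squares(f,[0,0,-.01,0,0]).x; a=np.r_[x[3:],1]; return x[:3],a/np.linalg.norm(a)
def upright(o,a):
    R=Ro.from_euler("xyz",o,degrees=True); w=R.apply(a); z=np.array([0,0,-1.]); c=np.cross(w,z); s=np.linalg.norm(c)
    return Ro.from_rotvec(c/s*np.arctan2(s,w@z))*R
E
python3 - <<'E'
from tilt import *
r,a=cup_in_tool([321.5,338],[338,319.5]); print("rim",r.round(4),"axis",a.round(3))
Rn=upright([180,0,135],a); on=Rn.as_euler("xyz",degrees=True); print("orient",on.round(1))
# plate spot from first wrist view
k=vision.calibration("wrist");T=np.eye(4);T[:3,:3]=Ro.from_euler("xyz",[180,0,135],degrees=True).as_matrix();T[:3,3]=[.45,.01,.29]
C1=(k["mtx"],k["k1"],np.linalg.inv(T@k["T_tool_cam"])); print("spots",pix2z(C1,[[175,240],[165,215],[140,182],[150,300],[100,285]],.003).round(3))
Q=np.r_[pix2z(C1,[172,225],.003)[0][:2],.003]
p=lambda z: Q+[0,0,z]-Rn.apply(r+a*.070)
print("Q",Q,"tool",p(0))
for z in (.1,0): print(robot.inverse_kinematics(p(z),on))
np.savez("q.npz",Q=Q,p=p(0),on=on)
E
```

```text
rim [ 0.0039 -0.0001 -0.01  ] axis [-0.359  0.123  0.925]
orient [-172.4  -21.   133.6]
spots [[ 0.364 -0.134  0.003]
 [ 0.339 -0.12   0.003]
 [ 0.297 -0.111  0.003]
 [ 0.389 -0.21   0.003]
 [ 0.337 -0.237  0.003]]
Q [ 0.35116628 -0.12277529  0.003     ] tool [ 0.35035591 -0.12367778  0.06232854]
[ 15.96918941  17.74846755   4.05112684 103.4500669   -3.56684067
  81.04295649  66.31663339]
[ 15.88639866  25.4993281    4.27344095 109.03180342  -4.44474501
  67.78640353  67.59542292]
```

Run:
```python
from tilt import *
d=np.load("q.npz");p,on=d["p"],d["on"]
t=robot.current_tool_pos()
robot.line_to([t[0],t[1],.20],velocity=.12)
robot.line_to([p[0],p[1],.20],velocity=.2)
robot.line_to(p+[0,0,.10],list(on),velocity=.1)
robot.line_to(p+[0,0,.02],velocity=.15)
print(robot.line_to(p-[0,0,.012],velocity=.03,f_stop=1.5),robot.current_tool_pos()-p,robot.current_contact_force())
g=robot.current_finger_gap(); fingers.gripper_to(g+.15)
print(g,robot.current_finger_gap())
z=Ro.from_euler("xyz",on,degrees=True).apply([0,0,-1])
robot.line_to(p+z*.08,velocity=.15)
robot.line_to([.35,-.08,.20],[180,0,135],velocity=.2)
C,im=grab("wrist","w5")
for n in("wide_strainer",):print([(round(x["p"],2),np.round(x["rect"],1).tolist(),fitbox(C,x["rect"],WIDE,(.35,-.12))) for x in recognise(n,"wrist")[:2]])
print(robot.current_time_s(),robot.current_tool_pos())
```

```text
True [-0.00067114  0.00050612 -0.00151761] [ 0.0752764  -0.127896    3.98364063]
0.547867942377307 0.6979526460530279
[(0.65, [407.4, 293.8, 182.3, 156.6], (array([ 0.42637754, -0.06859665]), array([407.4       , 293.8       ,  73.9932546 ,  85.59343549]))), (0.57, [279.5, 272.4, 67.3, 83.4], (array([ 0.34872528, -0.12108387]), array([279.5       , 272.4       ,  69.17047678,  83.1725464 ])))]
16.925 [ 0.34983288 -0.08077005  0.19896396]
```

View pics/w5.png

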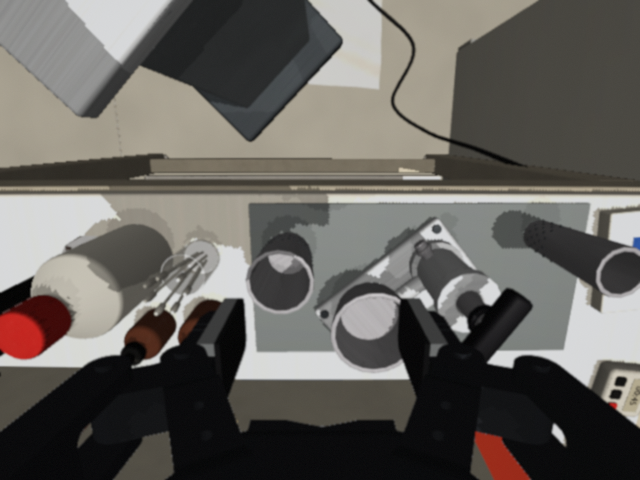

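The cup stands upright, rim at (280,281). The hopper rim is near (369,328) and the plunger is still in its barrel. I'll keep the 0.70 opening for the regrasp because the swabs and bottle stand close.

Run:
```python
from tilt import *
C=cam("wrist"); w=pix2z(C,[280.5,280],.073)[0]; print("wide",w,"hop pred box",boxof(C,(.432,-.104),[(.035,.053)]))
w=(w[:2]+[.3487,-.1211])/2; o=[180,0,135]
robot.move_to([*w,.13],o); 
print(robot.line_to([*w,.058],velocity=.1,f_stop=5),robot.current_tool_pos(),w)
fingers.gripper_to(0,35); print(robot.current_finger_gap(),robot.current_gripper_force())
robot.line_to([*w,.16],velocity=.12)
im=grab("wrist")[1]; cv2.imwrite("pics/c6.png",cv2.resize(im[150:450,170:470,::-1],(600,600))); print(robot.current_time_s(),robot.current_tool_pos())
```

```text
wide [ 0.34828122 -0.1199792   0.073     ] hop pred box [376.13108809 327.63120596  90.38135785  81.7864876 ]
False [ 0.34943014 -0.12056755  0.05870922] [ 0.34849061 -0.1205396 ]
0.5343174332269671 35.53619863898007
19.525 [ 0.34766466 -0.12029053  0.15911044]
```

View pics/c6.png

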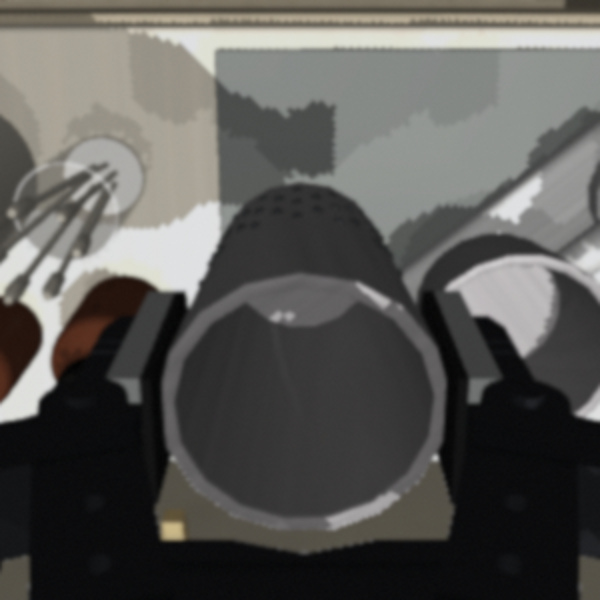

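The regrasped cup is centred and upright (rim centre 321,350, as predicted). Now into the hopper.

Run:
```python
from tilt import *
h=np.array([.432,-.104])
robot.line_to([*h,.159],velocity=.15)
robot.line_to([*h,.085],velocity=.12)
p0=np.array(robot.current_tool_pos())
print(robot.line_to([*h,.062],velocity=.03,f_stop=1.5),p0,robot.current_tool_pos(),robot.current_contact_force(),robot.current_gripper_force())
```

```text
True [ 0.43238946 -0.1042542   0.08559691] [ 0.43186461 -0.10426572  0.0708079 ] [-0.59613373 -0.50394456  2.53113605] 35.996382692178486
```

Run:
```python
from tilt import *
o=[180,0,135]
fingers.gripper_to(.72); p=robot.current_tool_pos()
robot.line_to([p[0],p[1],.19],velocity=.15)
robot.line_to([.437,-.035,.25],velocity=.25)
C,im=grab("wrist","w7")
for n in("wide_strainer","narrow_strainer","plunger_grip"):print(n,[(round(x["p"],2),np.round(x["rect"],1).tolist()) for x in recognise(n,"wrist")[:2]])
W2=[(.020,.015),(.024,.085)]
print("pred wide rim",boxof(C,(.432,-.104),[(.024,.085)]),"narrow rim",boxof(C,(.4855,.0438),[(.017,.103)]),"bar",proj(C,[.4395,-.034,.137]),robot.current_time_s())
```

```text
wide_strainer [(0.57, [256.3, 277.4, 61.6, 72.8])]
narrow_strainer [(0.78, [440.7, 205.2, 67.2, 53.3]), (0.29, [325.4, 251.9, 55.9, 74.2])]
plunger_grip [(0.77, [327.0, 252.9, 53.0, 75.6])]
pred wide rim [257.75764887 284.26999251  59.96763599  56.24884507] narrow rim [450.5538062  206.01095216  47.88728435  47.52980127] bar [[327.31494811 250.03519042]] 23.4917
```

View pics/w7.png

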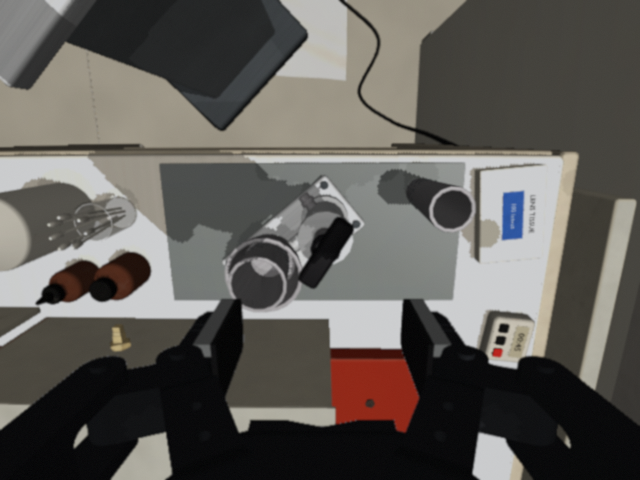

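The wide cup stands upright in the hopper, rim at (258,283) as predicted. The narrow cup's rim is at (451,207). The handle bar runs from (313,281) to (343,226). Next is the narrow cup, carried well above the handle.

Run:
```python
from tilt import *
C=cam("wrist"); e=pix2z(C,[[313,281],[343,226]],.137); print("bar",e.mean(0),np.degrees(np.arctan2(*(e[0]-e[1])[1::-1])),np.linalg.norm(e[0]-e[1]))
w=pix2z(C,[451,207],.103)[0][:2]; print("narrow",w)
o=[180,0,135]
robot.move_to([*w,.17],o)
print(robot.line_to([*w,.090],velocity=.12,f_stop=5),robot.current_tool_pos())
fingers.gripper_to(0,35); print("gap",robot.current_finger_gap(),robot.current_gripper_force())
pz=robot.current_tool_pos()
robot.line_to([*w,.265],velocity=.15)
robot.line_to([.432,-.104,.265],velocity=.2)
C,im=grab("wrist","w8"); p=np.array(robot.current_tool_pos()); dz=p[2]-pz[2]
print("rect",[(round(x["p"],2),np.round(x["rect"],1).tolist()) for x in recognise("narrow_strainer","wrist")[:2]],"pred",boxof(C,p[:2],[(.013,.003+dz),(.017,.103+dz)]),"rim",boxof(C,p[:2],[(.017,.103+dz)]))
print(p,pz,robot.current_finger_gap(),robot.current_contact_force(),robot.current_time_s())
```

```text
bar [ 0.44079875 -0.03660424  0.137     ] -72.52121429093714 0.04128240432529667
narrow [0.4854415  0.04254993]
False [0.48631934 0.04224476 0.09096335]
gap 0.37476764598885703 34.80707631861151
rect [(0.66, [322.8, 316.5, 99.1, 152.2]), (0.62, [399.9, 182.9, 60.5, 74.0])] pred [322.72674465 316.3194873  103.00592278 157.48834982] rim [322.72674465 349.35850502 103.00592278  91.41031438]
[ 0.43246235 -0.10227749  0.26483333] [0.48653885 0.04278776 0.09107774] 0.375575606439112 [-0.03486322  0.53939021 -1.56473687] 27.5917
```

Run:
```python
from tilt import *
h=[.432,-.1045]
robot.line_to([*h,.20],velocity=.15)
print("a",robot.line_to([*h,.12],velocity=.08,f_stop=2.5),robot.current_tool_pos())
s=robot.line_to([*h,.098],velocity=.03,f_stop=1.5); print(s,robot.current_tool_pos(),robot.current_contact_force())
if s and robot.current_tool_pos()[2]<.1085:
    fingers.gripper_to(.6); p=robot.current_tool_pos()
    robot.line_to([p[0],p[1],.21],velocity=.15)
    robot.line_to([.43,-.03,.25],[180,0,135],velocity=.25)
    C,im=grab("wrist","w9")
    for n in("narrow_strainer","wide_strainer","plunger_grip"):print(n,[(round(x["p"],2),np.round(x["rect"],1).tolist()) for x in recognise(n,"wrist")[:2]])
    print("pred rim",boxof(C,(.432,-.104),[(.017,.118)]),robot.current_time_s())
```

```text
a False [ 0.43255738 -0.10461499  0.12052556]
True [ 0.4321939  -0.104528    0.10603422] [-0.69462015  0.46245613  3.23398653]
narrow_strainer [(0.57, [258.9, 303.1, 44.6, 61.1])]
wide_strainer [(0.84, [257.4, 282.1, 57.8, 58.6])]
plunger_grip [(0.79, [326.2, 265.6, 55.2, 72.3])]
pred rim [251.68472086 312.54731051  46.86021377  42.97494617] 31.7
```

View pics/w9.png

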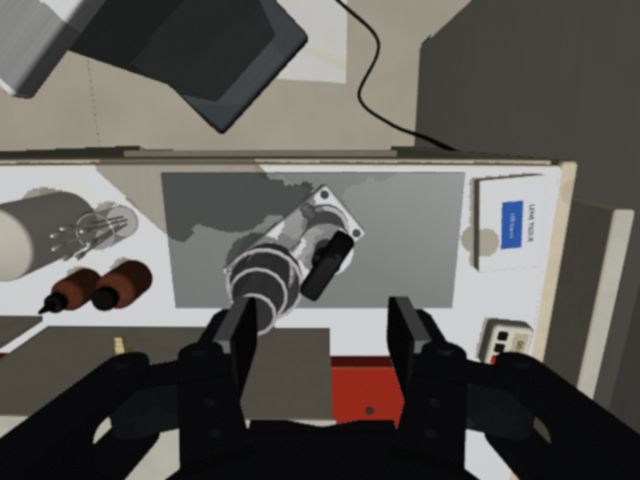

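The narrow cup stands inside the wide one, rim at (255,314). The bar runs from about (306,290) to (350,240). I'll take the bar's axis from its silhouette and pinch it.

Run:
```python
from tilt import *
C=cam("wrist"); im=cv2.imread("pics/w9.png"); m=(im.max(2)<32).astype(np.uint8)
n,l,s,c=cv2.connectedComponentsWithStats(m[220:310,290:365]); k=1+np.argmax(s[1:,4]); print("comp",s[k],c[k])
yy,xx=np.nonzero(l==k); r=cv2.minAreaRect(np.c_[xx+290,yy+220].astype(np.float32)); b=cv2.boxPoints(r); print("rect",r)
L=[np.linalg.norm(b[i]-b[i-1]) for i in (1,2)]; i=0 if L[0]>L[1] else 1
e0,e1=((b[0]+b[3])/2,(b[1]+b[2])/2) if i==0 else ((b[0]+b[1])/2,(b[2]+b[3])/2)
e=pix2z(C,[e0,e1],.130); d=e[0]-e[1]; ang=np.degrees(np.arctan2(d[1],d[0]))%180-180
c=e.mean(0)[:2]; print("bar",c,ang,np.linalg.norm(d)); yaw=ang+180
ok=abs(np.hypot(*(c-[.432,-.104]))-.070)<.004 and abs(yaw-108)<20; print("ok",ok,"yaw",yaw)
if ok:
    robot.move_to([*c,.20],[180,0,yaw])
    print(robot.line_to([*c,.128],velocity=.1,f_stop=5),robot.current_tool_pos(),robot.current_contact_force())
    np.save("bar.npy",[*c,yaw])
print(robot.current_time_s())
```

```text
comp [  11   11   52   69 1259] [35.58617951 43.42811755]
rect ((324.16851806640625, 263.7303466796875), (27.347942352294922, 72.92784881591797), 32.0053825378418)
bar [ 0.4392265  -0.03987948] -75.75642672047712 0.05017397022594349
ok False yaw 104.24357327952288
31.7
```

Run:
```python
from tilt import *
c=[.4397,-.036]; o=[180,0,104.2]
robot.move_to([*c,.20],o)
print(robot.line_to([*c,.128],velocity=.1,f_stop=5),robot.current_tool_pos())
f0=np.array(robot.current_contact_force())
g=0.30; fingers.gripper_to(g,20); 
print("pre",robot.current_finger_gap(),f0)
fingers.gripper_to(0,20); robot.pause(.2)
print("closed",robot.current_finger_gap(),robot.current_gripper_force(),robot.current_tool_pos(),np.array(robot.current_contact_force())-f0,robot.current_torque(),robot.current_time_s())
np.save("f0.npy",f0)
```

```text
False [ 0.44036983 -0.03601976  0.12865402]
pre 0.30037041114174884 [ 0.53344317 -0.53781288 -0.03539613]
closed 0.16044616422816887 20.051240238826722 [ 0.44018891 -0.03588859  0.12823453] [0.51050109 0.59263652 1.06189426] [ 0.07917166 -0.25646277 -0.03056219] 33.9417
```

The bar is pinched (13.7 mm gap) with almost no side force. Now I lift in short steps, watching the side force.

Run:
```python
from tilt import *
f0=np.load("f0.npy"); fingers.gripper_to(0,35); robot.pause(.15)
z0=robot.current_tool_pos()[2]; t=np.array([.4397,-.036,.128]); print("z0",z0)
for dz in (.005,.015,.025,.035,.042):
    s=robot.line_to([t[0],t[1],t[2]+dz],velocity=.03,f_stop=12)
    f=np.array(robot.current_contact_force())-f0; print(dz,s,np.array(robot.current_tool_pos()).round(4),f.round(2))
    if s: break
    l=f[:2]
    if np.hypot(*l)>2.5: t[:2]+=np.clip(l*2e-4,-.0007,.0007)   # yield to the push
else:
    e=.0
    for _ in range(2):
        e+=z0+.045-robot.current_tool_pos()[2] if _ else .045-.042
        robot.line_to([t[0],t[1],t[2]+.042+e],velocity=.02); robot.pause(.15)
    print("rise",robot.current_tool_pos()[2]-z0,(np.array(robot.current_contact_force())-f0).round(2),robot.current_finger_gap())
C,im=grab("wrist"); S,sc=grab("scene")
p=robot.current_tool_pos()
a=cv2.resize(sc[225:345,225:405],(720,480)); cv2.imwrite("pics/end.png",a[:,:,::-1]); print(robot.current_time_s())
```

```text
z0 0.12827730252508826
0.005 False [ 0.4391 -0.0361  0.1327] [ 0.28  0.18 -1.1 ]
0.015 False [ 0.4392 -0.0361  0.143 ] [-0.06  0.91 -1.59]
0.025 False [ 0.4397 -0.036   0.1532] [-1.5   0.12 -1.19]
0.035 False [ 0.4398 -0.036   0.1632] [-0.4   0.47 -1.08]
0.042 False [ 0.4399 -0.036   0.1702] [-0.05  0.87 -2.63]
rise 0.0450446229609566 [-1.25  0.43 -3.64] 0.15661077724007094
37.4083
```

View pics/end.png

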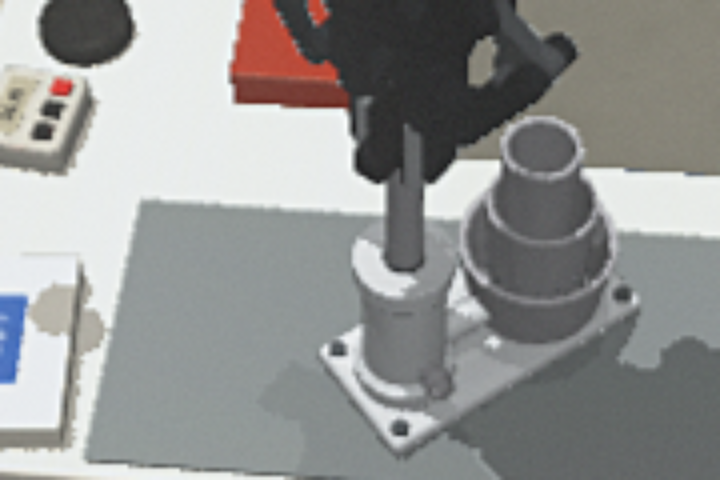

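The view shows the cups nested upright in the hopper. The plunger is raised straight, with dark just showing at the barrel's mouth (405,265). The rise is 45.0 mm and the side force about 1 N, so I hand it in.

Run:
```python
from h import *
print(robot.current_tool_pos(),robot.current_gripper_force()); print(workorder.close_job())
```

```text
[ 0.43969244 -0.03597118  0.17333431] 36.15200959146023
the job is handed in; nothing more can be done
None
```

The job is handed in: both cups are nested upright in the hopper, and the plunger is held 45 mm up with about 1 N of side force; the wide cup tilted in the grip and touched the hopper wall at about 10 N on the first try, so I stood it on the plate, regrasped it and then set it down gently.

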